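Start the kettle and open the safety-capped descaler

TASK

The kettle is due for descaling: first start it warming by pressing the push button on its base fully down and letting it come back up. Then open the descaler bottle in the tray: push its wide safety cap down, twist it anticlockwise while it is held down until it is free, and lift it straight up. Finish still holding the cap, upright and motionless, a few centimetres clear above the bottle's mouth, with the bottle left standing in its tray and nothing else shifted.

Things in the scene. Friction and masses are not known exactly. Their poses are not given: they have to be found in the camera images.
- kettle_button_top (a point): centre of the top face of the kettle's start button: round brushed-steel push button, 32 mm across, standing 10 mm out of the flat black apron of the kettle's power base; the face is 32 mm above the cabinet floor. Its centre is 134 mm from the kettle's axis and about 70 mm from the kettle's wall. Pressed straight down.
- kettle_button (a joint): travel of the start button in m: 0 up, 0.006 fully down; it springs back up by itself. About 2 N starts it moving, 6 N takes it fully down.
- kettle_base: kettle's power base, fixed to the cabinet floor: a black disc 156 mm across, 22 mm high, with a 100 mm wide apron of the same height reaching 165 mm from the disc's centre along -x of its frame; the button is on the apron. Origin at the centre of the disc's underside.
- cap_center (a point): centre (on the axis, half-way up) of the descaler bottle's push-and-turn safety cap: grey, ribbed, round, 52 mm in diameter, 30 mm high, with raised anticlockwise arrows on top; z points up. At rest its lower edge is 120 mm and its top 150 mm above the cabinet floor. About 20 mm of free height lies beside the neck below its lower edge.
- cap_spring (a joint): how far the cap is pushed down on the bottle, in m: 0 at rest, where it is locked; 0.007 bottomed; -0.002 when off the bottle. Pushed 0.005 or more down (11 to 14 N; 6 N starts it) it can be turned anticlockwise seen from above: after about 60 degrees (45 to 80) its lugs are clear and it lifts off; it meets a stop near 90. Let up too early, it stays locked on.
- mouth (a point): centre of the descaler bottle's mouth (rim of the neck), 133 mm above the bottle's underside, hidden inside the cap at first.
- bottle: the descaler bottle: white plastic, square with rounded edges, 70 x 70 mm, shoulder 100 mm high, about 0.35 to 0.7 kg; origin at the centre of its underside, z up. It stands loose in one bay of the tray, its sides square to the tray's, and cannot turn there. Of the two bottles in the tray it is the one with the wide cap.
- tray: black bottle tray screwed to the cabinet floor: two square bays side by side, 74 mm inside, floor 4 mm thick, walls up to 28 mm; bay centres 50 mm either side of the origin along its y; origin at the centre of its underside.
- soap: the other bottle in the tray, washing-up liquid: white, 66 x 50 mm, 144 mm high in all, with a narrow 29 mm flip-top; origin at the centre of its underside. Leave it alone.
- kettle: matte grey kettle standing loose on the power base: 132 mm across at the foot, 100 mm at the top, 184 mm high with its lid knob, black handle on its +y side and a short spout on its -y side; origin at the centre of its underside. Leave it standing.
- caddy0: lowest of three stacked white ceramic tea caddies, each 84 mm across and 72 mm high; origin at the centre of its underside. Leave alone.
- caddy1: middle caddy of the stack (blue lid), same size; origin at the centre of its underside. Leave alone.
- caddy2: top caddy of the stack, same size; its top is 216 mm above the cabinet floor; origin at the centre of its underside. Leave alone.
- sugar_jar: small glass sugar jar with a steel lid, 72 mm across, 90 mm high; origin at the centre of its underside. Leave alone.
- egg_timer: red plastic egg timer, 60 mm across, 64 mm high; origin at the centre of its underside. Leave alone.
- mug: white ceramic mug, 78 mm across, 88 mm high, with a handle; origin at the centre of its underside. Leave alone.
Not all that is in view belongs to the job. There is more than one size of the part that bears cap_center; the job needs the smaller. Leave any yellow look-alike of the bottle alone.

How it is judged:
By the outcome, as a careful person would: the job done as asked, in the order asked, and still so for the second after the job is handed in, while the arm keeps its last pose, push and grip.
It also fails if it takes over 53 s, if anything falls off the work surface, if the arm or the gripper's body presses on something with over 40 N, if the wrist force passes 120 N, or if a joint passes its speed limit or range.

ROBOT

A 7-joint arm with a two-finger parallel gripper is mounted at the origin on the work surface. World frame = base frame: x ahead of the robot, y to its left, z up, the work surface at z = 0. Lengths are in mm, angles in rad, forces in N, time in s.
With the tool pointing down it reaches from about 400 to 900 mm from the base axis. Payload 5.5 kg.
Tool frame: the origin (TCP) lies between the finger pads; the fingertips stand 11 mm ahead of it and the grasp point (between the pads) lies 8 mm behind it; z points along the fingers, x is the direction in which the jaws open and shut, and the axes are right-handed (so a half turn about z gives the same grasp; the last joint's range is limited). The gripper opens to 92 mm and grips with 3 to 60 N. Pads are 19 mm wide; open, the fingers measure 130 mm over their backs; the gripper's body (75 mm by 190 mm) begins 47 mm behind the grasp point.
Start: joints at [-0.968, 0.501, -0.427, 1.55, 0.221, 1.138, -0.21], TCP at [216.607, 612.847, 237.729] pointing down, gripper open.
Joint ranges: [-2.88, 2.88], [-0.31, 2.03], [-1.54, 1.56], [0.2, 2.42], [-1.41, 4.55], [0.19, 2.02], [-2.57, 2.57]. Speed limits (rad/s): [2.57, 2.57, 3.14, 3.14, 3.14, 3.14, 3.14].

INTERFACE

Orientations are given as [roll, pitch, yaw] about the fixed x, y, z axes, in that order (R = Rz(yaw) Ry(pitch) Rx(roll)).
In Python, from plant import bot gives the robot as it stands. The module is installed in compiled form; this text tells all that it offers.
- The arm moves only by the tool servo_tool, never from a script. Its argument "series" is a list of rows, each a list of 3 entries, a list of its own where there are three numbers: the turn, a rotation vector about the tool's x, y, z in rad, then the shift along the tool's x, y, z in cm, then the closure, from 0 (fully open) to 1 (shut). In form: [[[ax, ay, az], [x, y, z], claw], ...]. A call has 1 to 12 rows; each row shifts and turns the commanded pose from where the row before left it, along the tool's axes as they then stand; what a row does not reach is not made up. A row lasts 1/10 s, in which the tool goes at most 50 mm and 8.59 degrees, less where a joint would pass 70% of its speed; a pose out of reach is approached as far as the arm can. A call with a gripper value outside its range is refused whole. The fingers move at their own pace and stop on an object; the grip force is fixed at half the most. Time passes only in rows, so rows that do not move let the fingers close. It gives the time, the measured TCP pose, the force and the opening at its end, in the units of the state.
- bot.read_state(): the state, without advancing time (a new reading comes with each control period).
- bot.get_image(name): name is "scene" or "top" or "wrist"; returns the picture (420x560x3 uint8, red, green, blue); there is no depth.
- bot.calibration(name): a dict with "fx", "fy", "cx", "cy" (pixels), "dist" ([k1, k2, p1, p2, k3] as OpenCV has them; the pictures are not rectified), "eye" and "rotation" of the camera in the world; the wrist camera has in their place "mount" (4x4, takes a point from camera to tool coordinates, whose origin is the TCP and whose axes are the tool frame's). Camera axes: x right, y down, z forward; pixel columns grow to the right and rows downward; lengths in mm; the calibration is good to about 2 mm. A picture is of the moment at which its call begins: read the wrist's pose just before it. calibration takes no time and is no camera call.
- bot.job_done(): hands the job in, once; it reports no verdict.
The state is a dict: "t": time; "q": joint angles; "qd": joint speeds; "joint_torque": joint torques, N m; "position": TCP position; "orientation": TCP orientation; "wrist_force": force on the tool from outside, world axes, zero at the start; "ft_torque": the same for the moment, N m; "width": finger opening in mm.
Only numpy, scipy, OpenCV 4.12 (cv2) and the standard library are available. Lean on these libraries where they do the work, as an engineer would, in place of code of your own. Each camera call takes 0.05 s, during which the arm holds its last target.

## Working session

There is one attempt and no reset: what is moved stays moved. The work goes in short steps, Python scripts to look and compute and a tool call to move; the robot and the scene stay as the last step left them, time stands still between calls to the robot, and variables do not carry over. Pictures are saved under pics/ and viewed, and the job is handed in when it is done.

Besides the shell and the picture viewer there is one more tool, called after "Emit:" as a command line: name --argument value ..., lists and objects as JSON in quotes. servo_tool: Moves the arm, as the interface text tells. Its arguments: {"type":"object","properties":{"series":{"type":"array","items":{"type":"array"}}},"required":["series"]}

```bash
mkdir -p pics; python3 - <<'E'
from plant import bot
import cv2
s=bot.read_state();print(s)
for n in ["scene","top","wrist"]:
    im=bot.get_image(n);cv2.imwrite(f"pics/{n}0.png",im[:,:,::-1]);print(n,bot.calibration(n))
E
```

```text
{'t': 0.0, 'q': array([-0.96779592,  0.50185844, -0.42678212,  1.55146753,  0.22082815,
        1.13829817, -0.21028794]), 'qd': array([ 3.11791084e-03, -7.43136822e-04, -2.50460540e-04,  1.77703346e-04,
        6.08055382e-04,  8.02093835e-05,  8.92441655e-04]), 'joint_torque': array([ 2.02842002e-04, -5.66600311e+01, -5.81577033e+00, -2.79114318e+01,
       -6.85745850e-02,  3.09174391e-02,  1.91112863e-04]), 'position': array([216.46943922, 612.16387497, 236.66360623]), 'orientation': array([-3.14155455e+00,  1.96846429e-03,  1.23107021e+00]), 'wrist_force': array([ 0.10368817, -0.76018946, -0.14252297]), 'ft_torque': array([ 0.00979988, -0.03473905,  0.01931334]), 'width': 91.88180645368908}
scene {'fx': 477.95218706371224, 'fy': 477.95218706371224, 'cx': 285.0958494384668, 'cy': 209.2292103393182, 'dist': array([0.00286211, 0.        , 0.        , 0.        , 0.        ]), 'eye': array([1222.9505843 , -240.10940547, 1136.03605064]), 'rotation': array([-2.49399192,  0.0085953 ,  1.00172592])}
top {'fx': 456.17380209848517, 'fy': 456.17380209848517, 'cx': 275.9555664466734, 'cy': 212.53244671781616, 'dist': array([-0.01843626,  0.        ,  0.        ,  0.        ,  0.        ]), 'eye': array([ 401.84768819,  152.16483608, 1313.63433064]), 'rotation': array([-2.99505761, -0.00663745, -1.58096   ])}
wrist {'fx': 308.7318819893222, 'fy': 308.7318819893222, 'cx': 277.2110238038867, 'cy': 212.5075374757181, 'dist': array([-0.04702286,  0.        ,  0.        ,  0.        ,  0.        ]), 'mount': array([[ 9.99999208e-01,  3.35600305e-04,  1.21325407e-03,
        -4.40473907e-01],
       [-6.65240743e-04,  9.59117439e-01,  2.83007589e-01,
        -7.69038862e+01],
       [-1.06867571e-03, -2.83008172e-01,  9.59116902e-01,
        -1.45856927e+02],
       [ 0.00000000e+00,  0.00000000e+00,  0.00000000e+00,
         1.00000000e+00]])}
```

View pics/scene0.png

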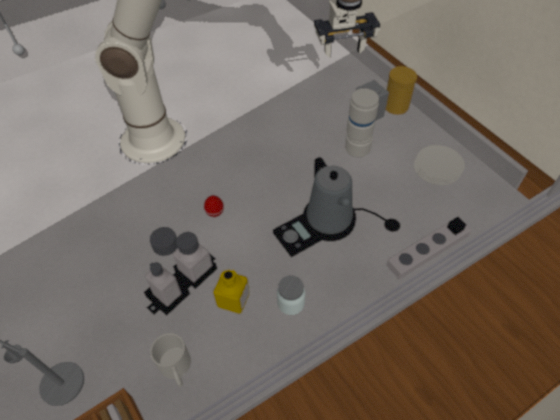

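View pics/top0.png

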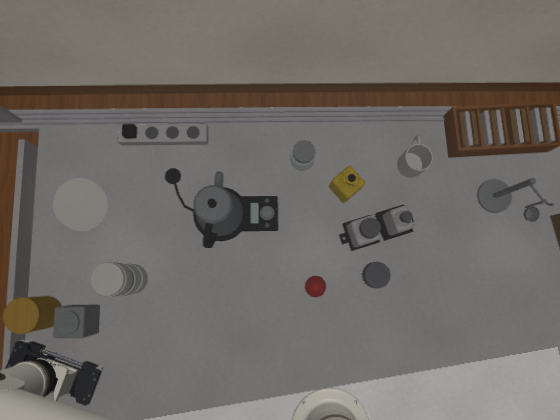

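View pics/wrist0.png

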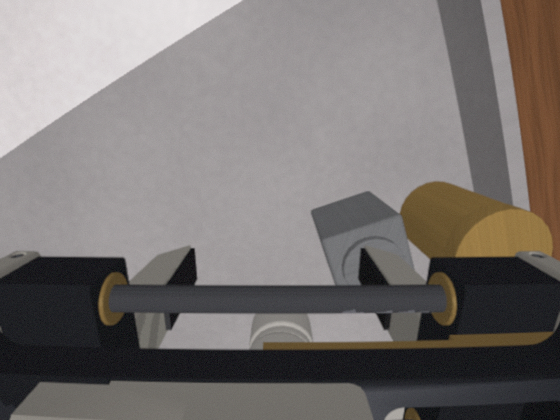

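```bash
cat > h.py <<'E'
import numpy as np,cv2
from scipy.spatial.transform import Rotation as Ro
def ray(c,uv,T=None):
    K=np.array([[c['fx'],0,c['cx']],[0,c['fy'],c['cy']],[0,0,1.]])
    p=cv2.undistortPoints(np.array([[uv]],float),K,np.array(c['dist']))[0,0]
    d=np.array([p[0],p[1],1.])
    if 'mount' in c:
        M=T@np.array(c['mount']); R=M[:3,:3];e=M[:3,3]
    else:
        R=Ro.from_euler('xyz',c['rotation']).as_matrix();e=np.array(c['eye'])
    return e,R@d/np.linalg.norm(d)
def plane(c,uv,z,T=None):
    e,d=ray(c,uv,T);return e+d*(z-e[2])/d[2]
def tri(r1,r2):
    (a,u),(b,v)=r1,r2
    s=np.linalg.lstsq(np.stack([u,-v],1),b-a,rcond=None)[0]
    p,q=a+u*s[0],b+v*s[1];return (p+q)/2,np.linalg.norm(p-q)
def pose(s):
    T=np.eye(4);T[:3,:3]=Ro.from_euler('xyz',s['orientation']).as_matrix();T[:3,3]=s['position'];return T
def proj(c,P,T=None):
    K=np.array([[c['fx'],0,c['cx']],[0,c['fy'],c['cy']],[0,0,1.]])
    if 'mount' in c:
        M=T@np.array(c['mount']); R=M[:3,:3];e=M[:3,3]
    else: R=Ro.from_euler('xyz',c['rotation']).as_matrix();e=np.array(c['eye'])
    q=R.T@(np.array(P,float)-e)
    return cv2.projectPoints(q.reshape(1,1,3),np.zeros(3),np.zeros(3),K,np.array(c['dist']))[0].ravel()
E
python3 - <<'E'
import cv2
a=cv2.imread('pics/top0.png');cv2.imwrite('pics/topc.png',cv2.resize(a[130:310,190:450],None,fx=3,fy=3,interpolation=cv2.INTER_CUBIC))
a=cv2.imread('pics/scene0.png');cv2.imwrite('pics/scenec.png',cv2.resize(a[150:330,130:370],None,fx=3,fy=3,interpolation=cv2.INTER_CUBIC))
E
```

```text
(no output)
```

View pics/topc.png

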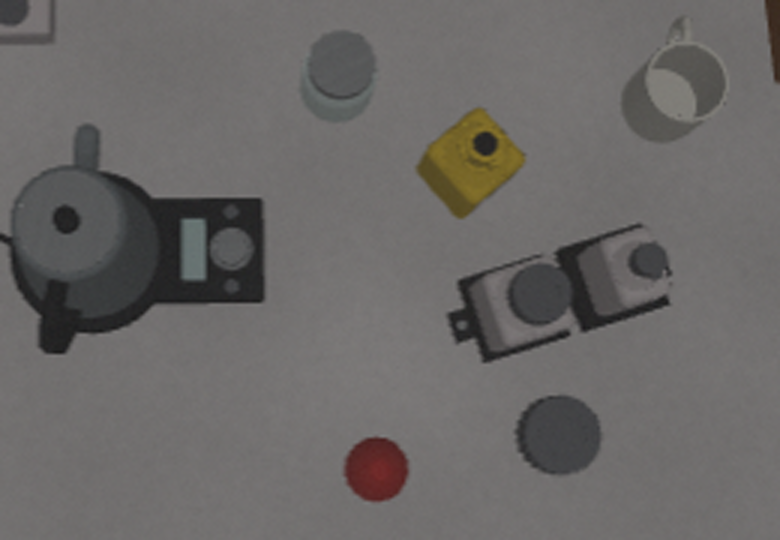

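View pics/scenec.png

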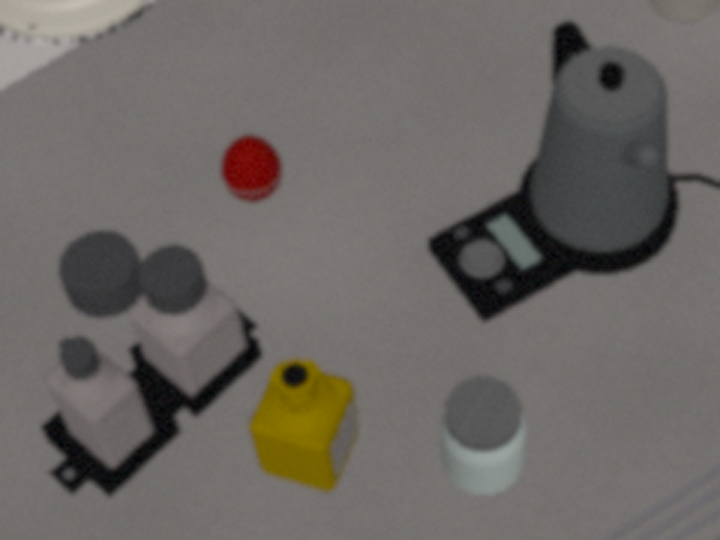

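```bash
python3 - <<'E'
from plant import bot
from h import *
t,s=bot.calibration('top'),bot.calibration('scene')
T=lambda x,y:((x+.5)/3-.5+190,(y+.5)/3-.5+130)
S=lambda x,y:((x+.5)/3-.5+130,(y+.5)/3-.5+150)
for n,a,b in [('button',(231,247),(482,258)),('captop',(541,293),(173,272)),('bigcap',(560,434),(103,262)),('kettleknob',(66,219),(611,76)),('soaptop',(649,262),(80,352)),('jar',(341,64),(483,412)),('aprA',(263,199),(485,319)),('aprB',(263,301),(430,243))]:
    print(n,tri(ray(t,T(*a)),ray(s,S(*b))))
print([plane(t,T(*p),28) for p in [(459,281),(640,224),(670,300),(486,361)]])
z=32
print(plane(t,T(231,247),32),plane(s,S(482,258),32),plane(t,T(541,293),150),plane(s,S(173,272),150))
E
```

```text
button (array([594.17455481, 168.20043016,  21.9167402 ]), np.float64(0.05948534862568727))
captop (array([534.01459958, -99.57029189, 142.39606435]), np.float64(1.8093521847954261))
bigcap (array([ 414.48738616, -134.48291403,   35.7191521 ]), np.float64(2.9600039506077698))
kettleknob (array([593.10390551, 302.54444236, 194.93999669]), np.float64(0.11388474687636764))
soaptop (array([ 560.64375298, -195.26666994,  139.1103618 ]), np.float64(2.3558566243391446))
jar (array([756.13722069,  64.05684225,  82.08092585]), np.float64(0.06866003672889726))
aprA (array([643.63645615, 138.03026338,   7.48594755]), np.float64(2.2367030766712257))
aprB (array([544.30915973, 139.5129444 ,   8.15555667]), np.float64(3.1642185939879286))
[array([558.72724814, -47.63048703,  28.        ]), array([ 611.91373375, -222.63761869,   28.        ]), array([ 538.67718565, -247.49937775,   28.        ]), array([482.76145437, -70.68501643,  28.        ])]
[592.68665425 168.10163815  32.        ] [599.85346697 164.47789549  32.        ] [532.8108188 -98.7770952 150.       ] [539.74029693 -99.8537301  150.        ]
```

Emit:
servo_tool --series '[[[0,0,0],[0,0,-4],1],[[0,0,0],[0,0,-4],1],[[0,0,0],[-2.1,3.6,0],1],[[0,0,0],[-2.1,3.6,0],1],[[0,0,0],[-2.1,3.6,0],1],[[0,0,0],[-2.1,3.6,0],1],[[0,0,0],[-2.1,3.6,0],1],[[0,0,0],[-2.1,3.6,0],1],[[0,0,0],[-2.1,3.6,0],1],[[0,0,0],[-2.1,3.6,0],1]]'

```text
t: 1.15
position: [432.9, 356.9, 317.6]
orientation: [-3.141, 0.0, 1.231]
wrist_force: [1.1, 0.2, -0.5]
width: 16.5
```

Emit:
servo_tool --series '[[[0,0,0],[-2.5,3.75,0],1],[[0,0,0],[-2.5,3.75,0],1],[[0,0,0],[-2.5,3.75,0],1],[[0,0,0],[-2.5,3.75,0],1],[[0,0,0],[-2.5,3.75,0],1],[[0,0,0],[-2.5,3.75,0],1]]'

```text
t: 1.75
position: [595.0, 140.5, 317.5]
orientation: [-3.141, 0.0, 1.231]
wrist_force: [-0.6, 0.1, 0.3]
width: 0.3
```

Emit:
servo_tool --series '[[[0,0,0.137],[0,0,0],1],[[0,0,0.137],[0,0,0],1],[[0,0,0.137],[0,0,0],1],[[0,0,0.137],[0,0,0],1],[[0,0,0.137],[0,0,0],1],[[0,0,0.137],[0,0,0],1],[[0,0,0.137],[0,0,0],1],[[0,0,0.137],[0,0,0],1],[[0,0,0.137],[0,0,0],1],[[0,0,0],[0,0,0],1],[[0,0,0],[0,0,0],1]]'

```text
t: 2.85
position: [594.1, 142.2, 317.4]
orientation: [3.141, 0.001, 0.002]
wrist_force: [0.7, -0.3, 0.1]
width: 0.2
```

```bash
python3 - <<'E'
from plant import bot
import cv2
s=bot.read_state();print(s['t'],s['q'],s['position'],s['orientation'],s['wrist_force'],s['width'])
cv2.imwrite("pics/w1.png",bot.get_image("wrist")[:,:,::-1])
E
```

```text
2.85 [-0.29578714  0.33362856  0.02195709  1.57114151 -0.00755577  1.23753556
 -0.27065908] [594.08660641 142.1507742  317.40276694] [3.14137488e+00 5.92774253e-04 1.90501981e-03] [ 0.71903365 -0.27484349  0.09263328] 0.23502853845701854
```

View pics/w1.png

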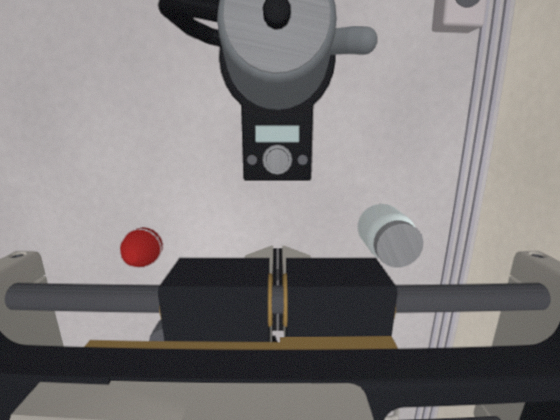

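```bash
python3 - <<'E'
from plant import bot
from h import *
t,s,w=[bot.calibration(n) for n in('top','scene','wrist')]
T=lambda x,y:((x+.5)/3-.5+190,(y+.5)/3-.5+130)
S=lambda x,y:((x+.5)/3-.5+130,(y+.5)/3-.5+150)
P=pose(bot.read_state())
im=cv2.imread('pics/w1.png');g=cv2.cvtColor(im[140:178,250:305],cv2.COLOR_BGR2GRAY)
m=(g>90).astype('uint8');n,l,st,ce=cv2.connectedComponentsWithStats(m)
for i in range(1,n):
    if st[i,4]>60:print(st[i],ce[i]+[250,140])
b=(277,160)
for z in(22,27,32):print(z,plane(w,b,z,P))
rw=ray(w,b,P)
print(tri(rw,ray(t,T(231,247))),tri(rw,ray(s,S(482,258))))
# kettle knob tri
k=(276,12)
print('knob',tri(ray(w,k,P),ray(t,T(66,219))),tri(ray(w,k,P),ray(s,S(611,76))))
j=(398,243)
print('jar',tri(ray(w,j,P),ray(t,T(341,64))),tri(ray(w,j,P),ray(s,S(483,412))))
# apron width check at z
for z in(8,14,22):
  a,c=plane(w,(244,180),z,P),plane(w,(311,180),z,P);print(z,a,c,np.linalg.norm(a-c))
E
```

```text
[  5   0  44   3 102] [276.12745098 140.71568627]
[ 13   5  29  29 665] [276.8556391  159.09172932]
22 [593.40735018 166.42795594  22.        ]
27 [593.40608581 167.01433138  27.        ]
32 [593.40482144 167.60070683  32.        ]
(array([593.12795312, 167.79775364,  30.93478072]), np.float64(0.8463064813026561)) (array([593.99585976, 167.2119011 ,  22.74474629]), np.float64(1.8168811236120013))
knob (array([592.85974789, 302.27468683, 193.41126018]), np.float64(1.4648637231909294)) (array([592.60070204, 302.08543245, 194.39354312]), np.float64(1.366972282934187))
jar (array([756.06499368,  63.89410085,  81.17205937]), np.float64(0.7236573546747661)) (array([755.71026366,  64.05951931,  81.4374662 ]), np.float64(0.39593444172298803))
8 [544.22111226 135.03394384   8.        ] [644.2194738  135.24037499   8.        ] 99.9985746070066
14 [544.867784   136.12964784  14.        ] [643.54843608 136.33335878  14.        ] 98.68086233965359
22 [545.73001298 137.5905865   22.        ] [642.65371911 137.7906705   22.        ] 96.92391264984958
```

Emit:
servo_tool --series '[[[0.105,0,0],[0,0,0],1],[[0.105,0,0],[0,0,0],1],[[0,0,0],[0.345,0.345,3.2],1]]'

```text
t: 3.2
position: [601.5, 140.5, 289.7]
orientation: [-2.93, -0.01, -0.007]
wrist_force: [0.7, -0.4, -0.2]
width: 0.2
```

Emit:
servo_tool --series '[[[0,0,0],[-0.1,0.345,3.2],1],[[0,0,0],[-0.1,0.345,3.2],1],[[0,0,0],[-0.1,0.345,3.2],1],[[0,0,0],[-0.1,0.345,3.2],1],[[0,0,0],[0,0.345,3.2],1],[[0,0,0],[0,0.345,3.2],1],[[0,0,0],[0,0,0],1],[[0,0,0],[0,0,0],1]]'

```text
t: 4.0
position: [593.6, 165.1, 93.6]
orientation: [-2.932, 0.001, -0.001]
wrist_force: [0.2, 0.4, 0.1]
width: 0.2
```

```bash
python3 - <<'E'
from plant import bot
import cv2
s=bot.read_state();print(s['t'],s['q'],s['position'],s['orientation'],s['wrist_force'],s['width'])
cv2.imwrite("pics/w2.png",bot.get_image("wrist")[:,:,::-1])
E
```

```text
4.0 [-0.16775841  0.56394246 -0.03906871  1.79931684 -0.27163393  0.75579886
 -0.00512098] [593.59841971 165.06192298  93.59679806] [-2.93154088e+00  1.00826185e-03 -7.85730422e-04] [0.17797743 0.43231706 0.06497507] 0.19081539675495898
```

View pics/w2.png

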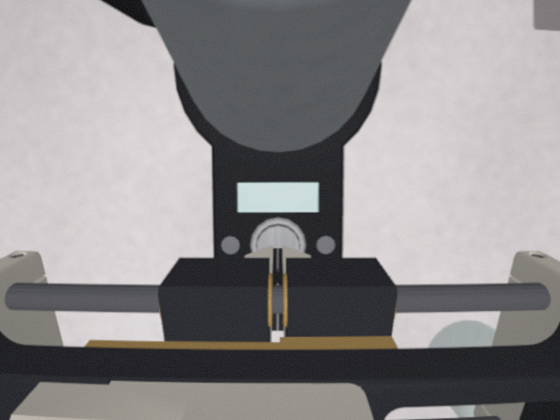

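Emit:
servo_tool --series '[[[0,0,0],[0,0.22,1.6],1],[[0,0,0],[0,0.22,1.6],1],[[0,0,0],[0,0.22,1.6],1],[[0,0,0],[0,0,0],1],[[0,0,0],[0,0,0],1]]'

```text
t: 4.55
position: [592.9, 168.7, 44.6]
orientation: [-2.932, 0.002, -0.002]
wrist_force: [-1.2, 0.5, 1.7]
width: 0.1
```

Emit:
servo_tool --series '[[[0,0,0],[0,0.06,0.3],1],[[0,0,0],[0,0.06,0.3],1],[[0,0,0],[0,0,0],1]]'

```text
t: 4.85
position: [593.8, 168.9, 39.4]
orientation: [-2.931, -0.0, -0.002]
wrist_force: [-3.6, -0.6, 4.9]
width: 0.2
```

Emit:
servo_tool --series '[[[0,0,0],[0,0.04,0.2],1],[[0,0,0],[0,0,0],1]]'

```text
t: 5.05
position: [593.8, 168.9, 38.4]
orientation: [-2.931, 0.0, -0.002]
wrist_force: [-4.3, -2.2, 10.8]
width: 0.8
```

Emit:
servo_tool --series '[[[0,0,0],[0,0.04,0.2],1],[[0,0,0],[0,0,0],1]]'

```text
t: 5.25
position: [593.9, 169.0, 37.9]
orientation: [-2.931, -0.0, -0.002]
wrist_force: [-9.2, -3.8, 24.4]
width: 0.6
```

Emit:
servo_tool --series '[[[0,0,0],[0,0.02,0.1],1],[[0,0,0],[0,0,0],1]]'

```text
t: 5.45
position: [594.0, 169.0, 37.7]
orientation: [-2.93, -0.0, -0.001]
wrist_force: [-11.8, -6.1, 28.9]
width: 0.3
```

Emit:
servo_tool --series '[[[0,0,0],[0,-0.2,-1],1],[[0,0,0],[0,-0.4,-2],1],[[0,0,0],[0,-0.8,-4],1],[[0,0,0],[0,-0.8,-4],1],[[0,0,0],[0,-0.8,-4],1],[[0,0,0],[0,-0.8,-4],0.6],[[0,0,0],[0,-0.8,-4],0],[[-0.105,0,0],[0,-0.4,-2],0],[[-0.105,0,0],[0,0,0],0],[[0,0,0],[0,0,0],0]]'

```text
t: 6.45
position: [593.6, 170.8, 290.2]
orientation: [-3.14, -0.002, 0.005]
wrist_force: [-0.3, 0.9, -1.0]
width: 35.5
```

```bash
python3 - <<'E'
from plant import bot
import cv2
s=bot.read_state();print(s['t'],s['q'],s['position'],s['orientation'],s['wrist_force'],s['width'])
cv2.imwrite("pics/w3.png",bot.get_image("wrist")[:,:,::-1])
E
```

```text
6.45 [-0.34323257  0.36287015  0.026404    1.59228817 -0.01128231  1.18363619
 -0.30892582] [593.59969584 170.81295498 290.20239457] [-3.13966466e+00 -2.46168571e-03  5.38822399e-03] [-0.31294621  0.89854187 -0.99714348] 35.5310993366973
```

View pics/w3.png

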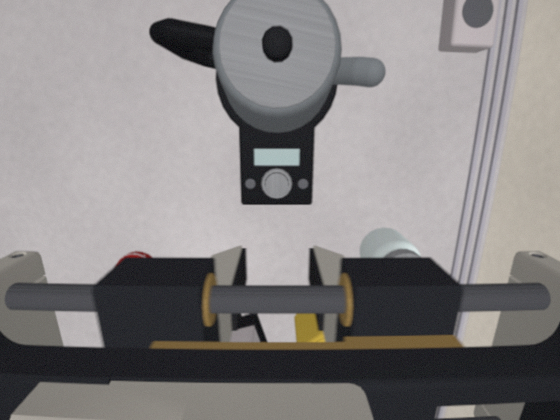

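Emit:
servo_tool --series '[[[0,0,0],[-0.75,3.8,0],0],[[0,0,0],[-0.75,3.8,0],0],[[0,0,0],[-0.75,3.8,0],0],[[0,0,0],[-0.75,3.8,0],0],[[0,0,0],[-0.75,3.8,0],0],[[0,0,0],[-0.75,3.8,0],0],[[0,0,0],[-0.75,3.8,0],0],[[0,0,0],[-0.75,3.8,0],0],[[0,0,0],[0,0,0],0],[[0,0,0],[0,0,0],0]]'

```text
t: 7.5
position: [531.8, -140.5, 287.9]
orientation: [-3.14, 0.001, -0.007]
wrist_force: [0.2, 0.6, -0.4]
width: 92.0
```

```bash
python3 - <<'E'
from plant import bot
import cv2
s=bot.read_state();print(s['t'],s['q'],s['position'],s['orientation'],s['wrist_force'],s['width'])
cv2.imwrite("pics/w4.png",bot.get_image("wrist")[:,:,::-1])
E
```

```text
7.5 [ 0.05617974  0.24434998  0.18367445  1.76269587 -0.05025459  1.14039798
  0.24835122] [ 531.82640451 -140.52371735  287.94653192] [-3.13984330e+00  1.05092455e-03 -7.20883167e-03] [ 0.15492373  0.62388506 -0.4203355 ] 91.95914762849699
```

View pics/w4.png

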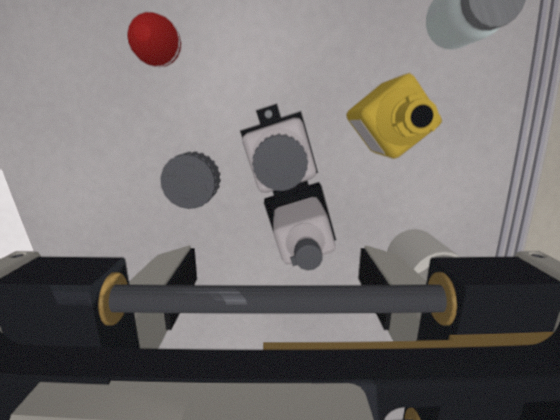

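```bash
python3 - <<'E'
from plant import bot
from h import *
t,s,w=[bot.calibration(n) for n in('top','scene','wrist')]
T=lambda x,y:((x+.5)/3-.5+190,(y+.5)/3-.5+130)
S=lambda x,y:((x+.5)/3-.5+130,(y+.5)/3-.5+150)
st_=bot.read_state();P=pose(st_);print(st_['t'],st_['position'])
im=cv2.imread('pics/w4.png')
c=im[105:225,225:350];cv2.imwrite('pics/w4c.png',cv2.resize(c,None,fx=5,fy=5,interpolation=cv2.INTER_CUBIC))
g=cv2.cvtColor(im,cv2.COLOR_BGR2GRAY);print(g[162,240:325])
print(g[125:200,280])
b=(280,161.5)
for z in(141,150):print(z,plane(w,b,z,P))
print(tri(ray(w,b,P),ray(t,T(541,293))),tri(ray(w,b,P),ray(s,S(173,272))))
E
```

```text
7.55 [ 532.42838586 -138.7485311   288.05986822]
[163 160 164 164 161 163 165 158 151 133 137 136 113  95  86  89  88  90
  86  84  91  89  85  87  88  90  86  86  86  88  90  87  87  88  88  89
  89  88  87  88  87  89  89  89  87  90  87  86  87  89  80  87  91  88
  88  88  84  88  88  84  90  87  90  88  87  87  88 105 141 159 162 157
 147 122  96 125 154 157 160 160 162 163 164 163 167]
[158 161 161 160 162 164 166 160 142 116  91  83  93  92  88  93  87  91
  86  91  88  90  90  87  91  87  88  87  88  87  89  87  89  89  87  88
  85  87  87  86  87  89  87  87  89  86  89  89  86  87  87  87  87  88
  87  85  85  86  88  85  85  82  86  88  82  66  39  31  22  22  29  28
  25  28  29]
141 [534.69098297 -98.17412838 141.        ]
150 [534.61120528 -97.09399616 150.        ]
(array([533.79789948, -98.18534996, 148.48300948]), np.float64(2.44958596156806)) (array([534.54362089, -98.39343817, 142.26020274]), np.float64(0.7848878918298735))
```

View pics/w4c.png

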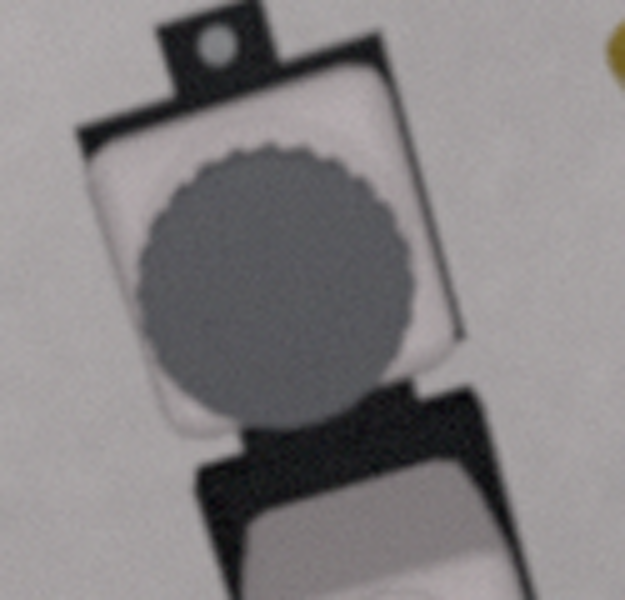

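Emit:
servo_tool --series '[[[0,0,0.1],[0,0,0],0],[[0,0,0.1],[0,0,0],0],[[0,0,0.1],[0,0,0],0],[[0,0,0],[-0.5,-2,0],0],[[0,0,0],[-0.5,-2,0],0],[[0,0,0],[0,0,3.5],0],[[0,0,0],[0,0,3.5],0],[[0,0,0],[0,0,2.5],0],[[0,0,0],[0,0,0],0],[[0,0,0],[0,0,0],0],[[0,0,0],[0,0,0],0]]'

```text
t: 8.65
position: [536.8, -96.8, 195.5]
orientation: [-3.141, -0.002, -0.301]
wrist_force: [-0.1, 0.4, 0.4]
width: 91.6
```

```bash
python3 - <<'E'
from plant import bot
import cv2
s=bot.read_state();print(s['t'],s['q'],s['position'],s['orientation'],s['wrist_force'],s['width'])
cv2.imwrite("pics/w5.png",bot.get_image("wrist")[:,:,::-1])
cv2.imwrite("pics/s5.png",cv2.resize(bot.get_image("scene")[190:320,90:270],None,fx=4,fy=4)[:,:,::-1])
E
```

```text
8.65 [-0.02572381  0.33100257  0.18809999  1.8763128  -0.07614092  0.93849867
 -0.10398416] [536.84595275 -96.75619632 195.51225092] [-3.14062348e+00 -2.47252596e-03 -3.01268938e-01] [-0.10957857  0.39952181  0.35413055] 91.58672441899388
```

View pics/w5.png

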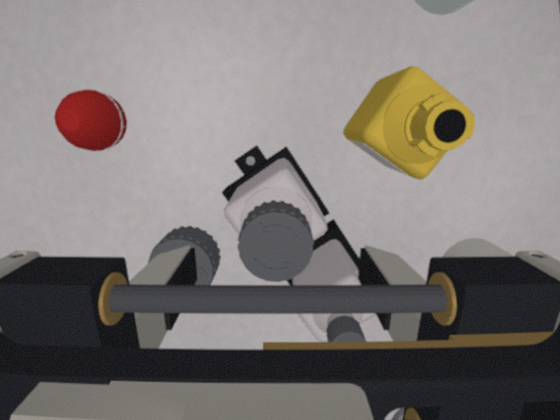

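View pics/s5.png

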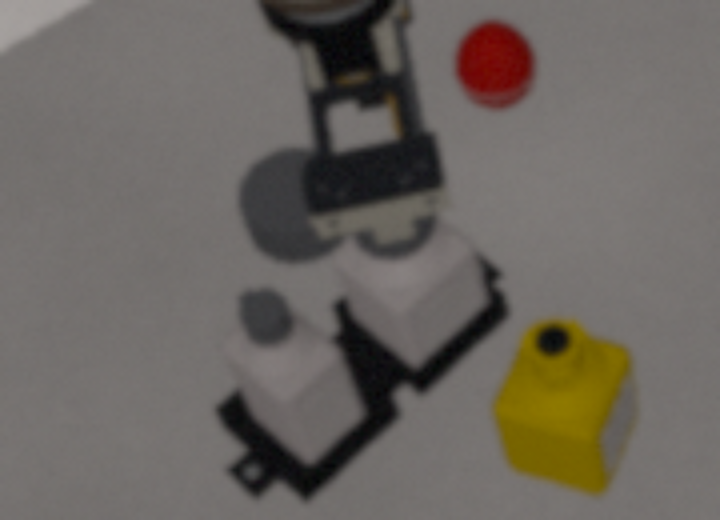

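```bash
python3 - <<'E'
from plant import bot
from h import *
w=bot.calibration('wrist')
s=bot.read_state();P=pose(s);print(s['position'],s['orientation'])
im=cv2.imread('pics/w5.png')
c=im[180:300,210:345];cv2.imwrite('pics/w5c.png',cv2.resize(c,None,fx=5,fy=5,interpolation=cv2.INTER_CUBIC))
E
```

```text
[536.77051341 -97.07648311 195.64262053] [-3.14068261e+00 -2.87785370e-03 -3.01746909e-01]
```

View pics/w5c.png

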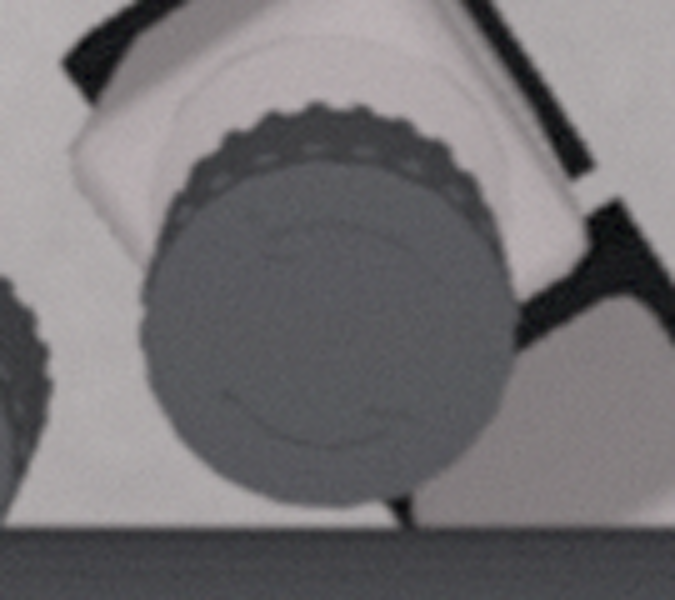

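```bash
python3 - <<'E'
from plant import bot
from h import *
w=bot.calibration('wrist')
s=bot.read_state();P=pose(s)
for z in(141,145,150):
    p=plane(w,(275.5,246.5),z,P);print(p,P[:3,:3].T@(p-P[:3,3]))
E
```

```text
[ 533.06700714 -103.94955713  141.        ] [-1.65082491  7.7128998  54.63109955]
[ 533.5682843  -102.36473809  145.        ] [-1.6316749   6.0470715  50.63265241]
[ 534.19488075 -100.3837143   150.        ] [-1.6077374   3.96478613 45.63459348]
```

Emit:
servo_tool --series '[[[0,0,0],[-0.15,0.35,0],0],[[0,0,0],[0,0,2.5],0],[[0,0,0],[0,0,2],0],[[0,0,0],[0,0,1.5],0],[[0,0,0],[0,0,0.7],0],[[0,0,0],[0,0,0.6],0],[[0,0,0],[0,0,0],0],[[0,0,0],[0,0,0],0]]'

```text
t: 9.55
position: [533.6, -100.1, 121.6]
orientation: [-3.141, -0.001, -0.302]
wrist_force: [0.5, 0.4, 0.1]
width: 91.8
```

```bash
python3 - <<'E'
from plant import bot
import cv2
s=bot.read_state();print(s['t'],s['q'],s['position'],s['orientation'],s['wrist_force'],s['width'])
cv2.imwrite("pics/w6.png",bot.get_image("wrist")[:,:,::-1])
E
```

```text
9.55 [-0.00610265  0.4294354   0.17526286  1.93497822 -0.1030445   0.78458922
 -0.07552057] [ 533.58475864 -100.1308678   121.63935781] [-3.14135960e+00 -1.03769259e-03 -3.02023306e-01] [0.45072615 0.42067872 0.07405114] 91.8180456364956
```

View pics/w6.png

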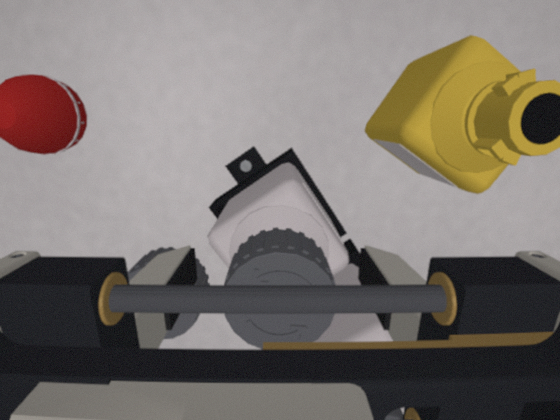

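Emit:
servo_tool --series '[[[0,0,0],[0,0.15,0],0],[[0,0,0],[0,0,0],0.5],[[0,0,0],[0,0,0],1],[[0,0,0],[0,0,0],1],[[0,0,0],[0,0,0],1],[[0,0,0],[0,0,0],1],[[0,0,0],[0,0,0],1],[[0,0,0],[0,0,0],1],[[0,0,0],[0,0,0],1]]'

```text
t: 10.5
position: [533.1, -101.6, 121.1]
orientation: [-3.142, -0.001, -0.302]
wrist_force: [2.0, -1.1, -0.3]
width: 51.9
```

Gripped at 51.9 mm, which matches the cap's 52 mm. Next I press down in steps.

Emit:
servo_tool --series '[[[0,0,0],[0,0,0.2],1],[[0,0,0],[0,0,0.2],1],[[0,0,0],[0,0,0],1]]'

```text
t: 10.8
position: [534.0, -101.7, 118.1]
orientation: [-3.141, -0.003, -0.302]
wrist_force: [0.8, -0.6, 8.2]
width: 51.4
```

Emit:
servo_tool --series '[[[0,0,0],[0,0,0.2],1],[[0,0,0],[0,0,0],1]]'

```text
t: 11.0
position: [534.0, -101.7, 116.4]
orientation: [-3.141, -0.003, -0.302]
wrist_force: [0.2, -0.3, 9.9]
width: 51.7
```

Emit:
servo_tool --series '[[[0,0,0],[0,0,0.2],1],[[0,0,0],[0,0,0],1]]'

```text
t: 11.2
position: [534.0, -101.7, 114.6]
orientation: [-3.141, -0.003, -0.302]
wrist_force: [-0.6, -0.4, 11.8]
width: 51.8
```

Emit:
servo_tool --series '[[[0,0,0],[0,0,0.1],1],[[0,0,0],[0,0,0],1]]'

```text
t: 11.4
position: [534.0, -101.8, 113.9]
orientation: [-3.141, -0.003, -0.302]
wrist_force: [-1.0, -0.9, 12.8]
width: 51.9
```

Emit:
servo_tool --series '[[[0,0,0],[0,0,0.15],1],[[0,0,0],[0,0,0],1]]'

```text
t: 11.6
position: [534.1, -101.7, 113.7]
orientation: [-3.14, -0.003, -0.302]
wrist_force: [-5.1, 0.3, 24.3]
width: 51.8
```

Emit:
servo_tool --series '[[[0,0,-0.06],[0,0,0],1],[[0,0,-0.1],[0,0,0],1],[[0,0,-0.1],[0,0,0],1],[[0,0,-0.1],[0,0,0],1],[[0,0,0],[0,0,0],1]]'

```text
t: 12.1
position: [535.2, -101.6, 113.8]
orientation: [3.141, -0.005, 0.061]
wrist_force: [-1.4, 1.0, 20.6]
width: 51.8
```

```bash
python3 - <<'E'
from plant import bot
import cv2
s=bot.read_state();print(s['t'],s['q'],s['position'],s['orientation'],s['wrist_force'],s['ft_torque'],s['width'])
cv2.imwrite("pics/w7.png",bot.get_image("wrist")[:,:,::-1])
E
```

```text
12.1 [ 0.06801471  0.4387676   0.08726803  1.93594313 -0.05454892  0.76367534
  0.24713612] [ 535.23244295 -101.64503382  113.76726682] [ 3.14114185 -0.00543478  0.06086782] [-1.4251735   0.96368946 20.60493576] [0.04212602 0.57456841 0.084721  ] 51.82955320128793
```

View pics/w7.png

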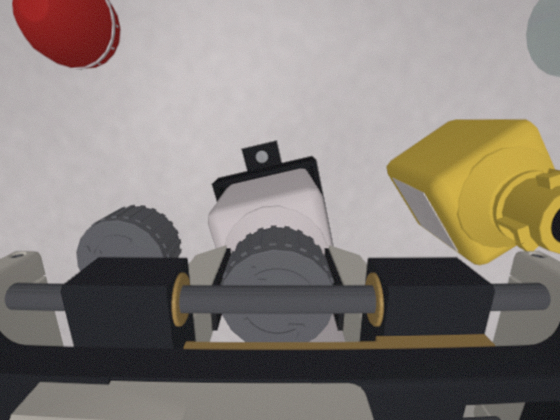

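Emit:
servo_tool --series '[[[0,0,-0.1],[0,0,0],1],[[0,0,-0.1],[0,0,0],1],[[0,0,-0.1],[0,0,0],1],[[0,0,-0.1],[0,0,0],1],[[0,0,-0.1],[0,0,0],1],[[0,0,-0.1],[0,0,0],1],[[0,0,-0.1],[0,0,0],1],[[0,0,-0.1],[0,0,0],1],[[0,0,-0.1],[0,0,0],1],[[0,0,-0.1],[0,0,0],1],[[0,0,0],[0,0,0],1]]'

```text
t: 13.25
position: [535.5, -101.5, 113.8]
orientation: [3.136, -0.002, 1.061]
wrist_force: [-1.0, 1.1, 19.1]
width: 52.1
```

```bash
python3 - <<'E'
from plant import bot
import cv2
s=bot.read_state();print(s['t'],s['q'],s['position'],s['orientation'],s['wrist_force'],s['ft_torque'],s['width'])
cv2.imwrite("pics/w8.png",bot.get_image("wrist")[:,:,::-1])
E
```

```text
13.25 [ 0.25551643  0.44305938 -0.14473343  1.9291757   0.08880089  0.76956075
  1.12218761] [ 535.45829329 -101.46448455  113.76008779] [ 3.13624871e+00 -2.29838990e-03  1.06110295e+00] [-0.97816597  1.08988748 19.07026642] [0.07747703 0.36388293 0.04911545] 52.11115516830403
```

View pics/w8.png

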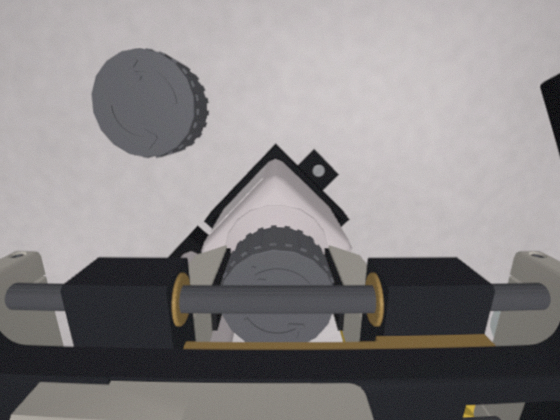

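Emit:
servo_tool --series '[[[0,0,-0.08],[0,0,0],1],[[0,0,-0.05],[0,0,0],1],[[0,0,0],[0,0,0],1]]'

```text
t: 13.6
position: [535.5, -101.5, 113.7]
orientation: [3.136, -0.001, 1.19]
wrist_force: [-0.7, 0.3, 18.7]
width: 51.8
```

Emit:
servo_tool --series '[[[0,0,0],[0,0,-0.3],1],[[0,0,0],[0,0,-0.3],1],[[0,0,0],[0,0,-0.3],1],[[0,0,0],[0,0,-0.2],1],[[0,0,0],[0,0,-0.2],1],[[0,0,0],[0,0,0],1]]'

```text
t: 14.2
position: [532.5, -101.5, 123.4]
orientation: [-3.141, 0.0, 1.188]
wrist_force: [2.0, 0.5, 1.4]
width: 51.6
```

Emit:
servo_tool --series '[[[0,0,0],[0,0,-0.3],1],[[0,0,0],[0,0,-0.3],1],[[0,0,0],[0,0,0],1]]'

```text
t: 14.5
position: [532.5, -101.3, 129.5]
orientation: [-3.141, -0.0, 1.188]
wrist_force: [1.5, -0.7, -1.4]
width: 51.3
```

```bash
python3 - <<'E'
from plant import bot
import cv2
s=bot.read_state();print(s['t'],s['position'],s['orientation'],s['wrist_force'],s['ft_torque'],s['width'])
cv2.imwrite("pics/w9.png",bot.get_image("wrist")[:,:,::-1])
cv2.imwrite("pics/s9.png",cv2.resize(bot.get_image("scene")[190:320,90:270],None,fx=4,fy=4)[:,:,::-1])
E
```

```text
14.5 [ 532.47875799 -101.3175294   129.5108987 ] [-3.14119579e+00 -5.11633798e-05  1.18802893e+00] [ 1.51229087 -0.65721167 -1.40468776] [-0.00060669 -0.20700662 -0.01204328] 51.34473617760649
```

View pics/w9.png

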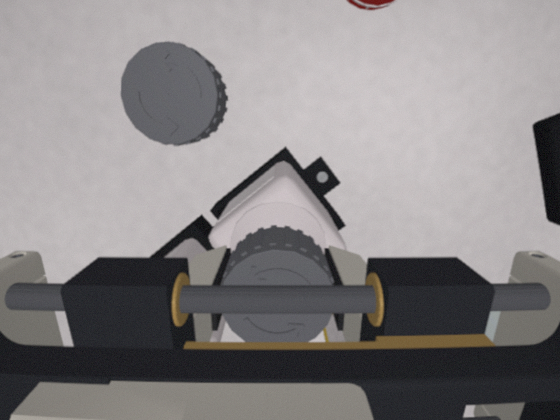

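View pics/s9.png

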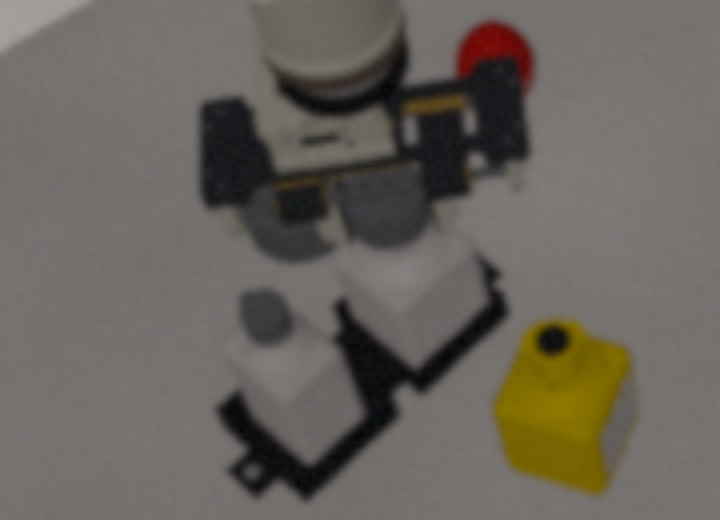

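Emit:
servo_tool --series '[[[0,0,0],[0,0,-0.4],1],[[0,0,0],[0,0,-0.4],1],[[0,0,0],[0,0,-0.4],1],[[0,0,0],[0,0,-0.4],1],[[0,0,0],[0,0,-0.5],1],[[0,0,0],[0,0,-0.5],1],[[0,0,0],[0,0,-0.5],1],[[0,0,0],[0,0,-0.4],1],[[0,0,0],[0,0,-0.2],1],[[0,0,0],[0,0,0],1],[[0,0,0],[0,0,0],1],[[0,0,0],[0,0,0],1]]'

```text
t: 15.8
position: [532.4, -101.4, 166.2]
orientation: [-3.141, 0.0, 1.188]
wrist_force: [0.3, 0.5, -0.1]
width: 51.7
```

```bash
python3 - <<'E'
from plant import bot
import cv2
s=bot.read_state();print(s['t'],s['position'],s['orientation'],s['qd'],s['wrist_force'],s['ft_torque'],s['width'])
cv2.imwrite("pics/w10.png",bot.get_image("wrist")[:,:,::-1])
cv2.imwrite("pics/s10.png",cv2.resize(bot.get_image("scene")[150:330,90:370],None,fx=2.8,fy=2.8)[:,:,::-1])
cv2.imwrite("pics/t10.png",bot.get_image("top")[:,:,::-1])
E
```

```text
15.8 [ 532.43120724 -101.37755918  166.23113497] [-3.14107474e+00  6.93602236e-05  1.18809184e+00] [ 1.94025580e-04  1.39045062e-03  1.78201258e-03  1.39777421e-04
  6.75757462e-05 -1.17533338e-03 -7.80929679e-04] [ 0.31075236  0.54997202 -0.13800179] [ 0.04321796 -0.01268899  0.01576733] 51.69837923101586
```

View pics/w10.png

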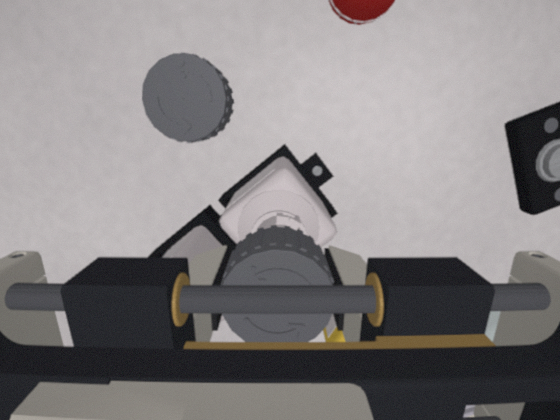

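View pics/s10.png

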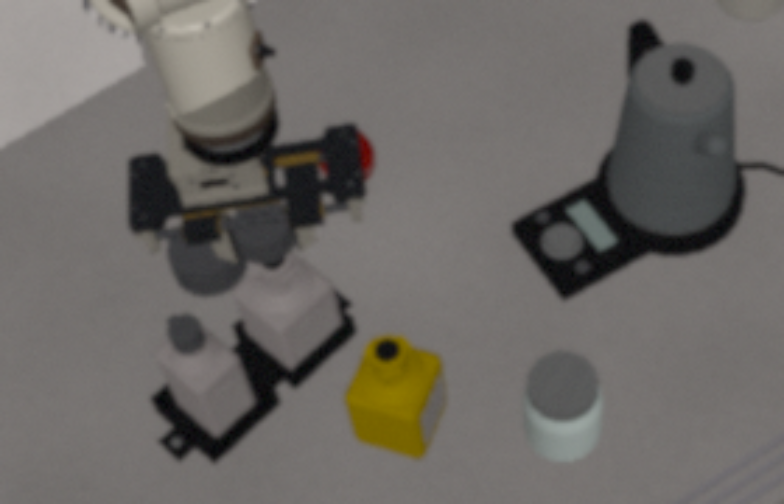

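View pics/t10.png

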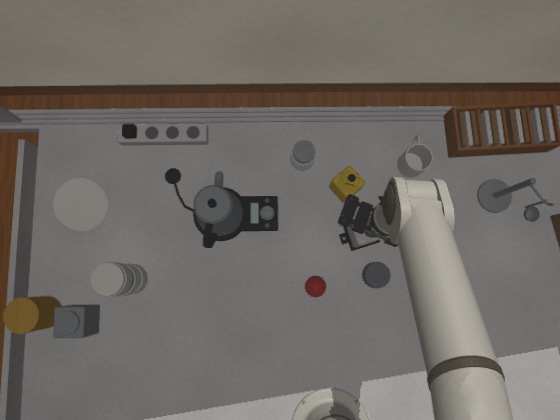

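Emit:
servo_tool --series '[[[0,0,0],[0,0,-0.3],1],[[0,0,0],[0,0,0],1],[[0,0,0],[0,0,0],1],[[0,0,0],[0,0,0],1],[[0,0,0],[0,0,0],1]]'

```text
t: 16.45
position: [532.6, -101.5, 169.4]
orientation: [-3.141, 0.0, 1.188]
wrist_force: [0.4, 0.4, -0.5]
width: 51.3
```

```bash
python3 - <<'E'
from plant import bot
s=bot.read_state();print(s['t'],s['position'],s['width'],abs(s['qd']).max())
print(bot.job_done())
E
```

```text
16.45 [ 532.56665093 -101.45432966  169.44454665] 51.26659320363053 0.0012375049662621271
the job is handed in; nothing more can be done
None
```

The job is done and handed in at 16.45 s, with no verdict reported.

- **Kettle button:** I pressed it with the closed fingertips, tilted about 12° to stay clear of the kettle. It reached its stop after about 6 mm, and the push peaked at about 29 N vertically. I then withdrew. I judged it back up only by eye from the later pictures.
- **Cap:** I gripped it at about 52 mm and pushed it down about 7 mm to its stop. I then turned it about 85° anticlockwise while it was held down, and lifted it straight up.
- **Last checks:** The cap is upright in the grip (51.3 mm) and the arm is at rest, with the wrist force near zero. By arm height, the cap's lower edge is about 3 cm above the mouth. About half a second before handing in, the pictures showed the bare neck, the bottle standing in its bay, and nothing else visibly moved.
- **What disagreed:** My camera height estimates mostly came out 5–10 mm lower than the stated heights. Touching the button, and part of the wrist-camera check, agreed with the stated heights. I chose the grasp height to work either way.
- **Slip made on the way:** One early move had a stray sideways step of about 3.5 mm, made in free air and corrected at once.

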